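Clear the scan bed and book in a parts case

TASK

Someone left a small motor standing in the guide bed in front of the fixed scanner: pick it up and stand it upright in the empty drawer. Then slide the flat parts case along the bench into the bed, label end first, until it is fully home against the two end stops, and squeeze the scanner's trigger fully and let it go. Leave everything else on the bench where it is.

Things in the scene. Friction and masses are not known exactly. Their poses are not given: they have to be found in the camera images.
- station: Fixed guide bed. Origin: bench level, centre of the bed; +y runs along it to the scanner, z up. No floor. Two straight aluminium fences 12 high, 8 thick, inner faces x = +-52, y -50..+55; at the open mouth (y = -50) they flare out to about x = +-80 at y = -87. Two end stops 24 high have faces at y = +55, each |x| 15..56
- scanner (a point): Centre of the head of a hand scanner fixed on its side behind the end stops, nose to the bed. In the station's axes and from its origin: head x -32..+32, y 87..200, z 20..80; its grip sticks out to -x, towards the robot: x -130..-30, y 155..190, z 33..67. The black trigger is on the grip's -y side near the head
- trigger (a joint): sprung scanner trigger, hinge axis vertical: 0 released, 0.35 rad squeezed right in towards the grip (about 8 N at trigger_pad); springs back by itself
- trigger_pad (a point): point on the front (-y) face of the black trigger where to press; the trigger blade is 48 long (along the grip), 16 high, 8 thick, its pivot 32 towards the head; it moves about 11 towards station +y when squeezed. It is level with the middle of the grip's height, 50 above the bench
- grip_back (a point): point on the back (+y) face of the scanner's grip across from the trigger, about 56 from trigger_pad when released: the other jaw goes here
- case: Flat closed ivory plastic parts case, 92 (x) x 110 (y) x 36 high, 0.35 kg, too wide to grasp. Origin: centre of underside. The barcode label is on its +y end, which goes to the scanner. Fully home its origin coincides with that of the station and its axes are parallel to the station's
- case_label (a point): centre of the barcode label on the +y end of the case, 55 from its middle and 13 up
- motor: Small motor standing upright: dark maroon cylinder 36 diameter, 46 tall, with a steel shaft stub 8 diameter standing 12 above it. Origin: centre of underside, z up the shaft
- drawer: The empty one of two alike ivory open drawers lying on the bench: outside 130 (x) x 140 (y) x 35 high, walls 4, floor 4 thick. Fixed. Origin: centre of underside
- drawer_full: The other drawer, same size, filled with parts to 25-33 high. Fixed, not to be used. Origin: centre of underside
- spool: Bystander, to be left alone: a grey spool, 60 across, 42 tall, upright. Origin: centre of underside
- jar: Bystander, to be left alone: a jar with a steel cap, 48 across, 60 tall. Origin: centre of underside
- screwdriver: Bystander, to be left alone: a screwdriver 170 long lying flat beyond the drawers. Origin: on its axis near the middle
- washer: Bystander, to be left alone: an amber ring washer, 36 across, 7 thick, lying flat. Origin: centre of underside
- contact: Bystander, to be left alone: a steel contact strip 75 x 13 x 5 lying flat. Origin: centre of underside
- relay: Bystander, to be left alone: a black block 45 x 32 x 26. Origin: centre of underside
- can: Bystander, to be left alone: a can 56 across, 70 tall. Origin: centre of underside
Not all that is in view belongs to the job. Leave any orange or pink look-alike of the motor alone.

How it is judged (in metres and radians):
On the way, in this order (a step that is already met when the one before it is completed fails the run):
1. the motor stands upright in the empty drawer (x of motor in the frame of drawer between -0.058 and 0.058 m and y of motor in the frame of drawer between -0.063 and 0.063 m and z of motor in the frame of drawer below 0.01 m and angle between motor's own z axis and vertical below 0.15 rad), for 0.2 s.
2. the case is fully home in the guide bed (y of case in the frame of station between -0.005 and 0.004 m and x of case in the frame of station between -0.01 and 0.01 m and angle between the y axis of case and the y axis of station, either way round below 0.08 rad and angle between case's own z axis and vertical below 0.05 rad and z of case in the frame of station below 0.004 m and y of case_label in the frame of station above 0.045 m), for 0.2 s.
3. the trigger is squeezed with the case home (all of step 2 and value of joint trigger above 0.27 rad), for 0.1 s.
4. the trigger is let go (value of joint trigger below 0.05 rad), for 0.1 s.
At the end, for the whole second after the job is handed in: Motor upright (0.15 rad) on the empty drawer's floor; case flat in the bed, label end to the scanner, within 5 mm of the stops, 10 mm of the middle line and 0.08 rad of its direction; trigger released (below 0.05 rad) after a squeeze beyond 0.27 rad with the case home; both at rest (all of step 1 and all of step 2 and value of joint trigger below 0.05 rad and linear speed of each of motor, case below 0.02 m/s); the robot touches nothing.
It fails at once if another thing on the bench is moved by more than 3 cm (distance of any of spool, jar, screwdriver, washer, contact, relay, can from where it was at the start of the episode above 0.03 m).
It also fails if it takes over 72 s, if anything falls off the work surface, if the arm or the gripper's body presses on something with over 40 N, if the wrist force passes 120 N, or if a joint passes its speed limit or range.

ROBOT

A 6-joint arm with a two-finger parallel gripper is mounted at the origin on the work surface. World frame = base frame: x ahead of the robot, y to its left, z up, the work surface at z = 0. Lengths are in mm, angles in rad, forces in N, time in s.
With the tool pointing down it reaches from about 300 to 775 mm from the base axis. Payload 14.6 kg.
Tool frame: the origin (TCP) lies between the finger pads; the fingertips stand 8 mm ahead of it and the grasp point (between the pads) lies 11 mm behind it; z points along the fingers, y is the direction in which the jaws open and shut (so a half turn about z gives the same grasp; the last joint's range is limited). The gripper opens to 94 mm and grips with 3 to 60 N. Pads are 16 mm wide; open, the fingers measure 119 mm over their backs; the gripper's body (75 mm by 177 mm) begins 78 mm behind the grasp point.
Start: joints at [1.178, 0.3, 1.521, -0, 1.321, -0.067], TCP at [176.034, 521.058, 213.446] pointing down, gripper open.
Joint ranges: [-3.03, 3.03], [-0.79, 2.21], [0.23, 2.52], [-1.04, 4.18], [0, 3.07], [-2.55, 2.55]. Speed limits (rad/s): [2.22, 2.22, 2.57, 3.14, 3.14, 3.14].

INTERFACE

Orientations are given as [roll, pitch, yaw] about the fixed x, y, z axes, in that order (R = Rz(yaw) Ry(pitch) Rx(roll)).
In Python, from cell import manip gives the robot as it stands. The module is installed in compiled form; this text tells all that it offers.
- The arm moves only by the tool send_rows, never from a script. Its argument "series" is a list that holds one entry, the list of rows, each a list of 5 numbers: the opening, from 0 (shut) to 1 (fully open), then the shift along the tool's x, y, z in mm, then the turn about the tool's z in degrees. In form: [[[gripper, dx, dy, dz, roll], ...]]. A call has 1 to 10 rows; each row is the pose to reach, as a shift and turn from the pose commanded when the call began, along the tool's axes at that moment; what a row does not reach only later rows make up. A row lasts 1/10 s, in which the tool goes at most 50 mm and 8.59 degrees, less where a joint would pass 70% of its speed; a pose out of reach is approached as far as the arm can. A call with a gripper value outside its range is refused whole. The fingers move at their own pace and stop on an object; "newtons" is the grip in N (left out, the last holds). Time passes only in rows, so rows that repeat a pose let the fingers close. It gives the time, the measured TCP pose, the force and the opening at its end, in the units of the state.
- manip.read_state(): the state, without advancing time (a new reading comes with each control period).
- manip.camera(name): name is "scene" or "top" or "wrist"; returns a dict with "img" (480x640x3 uint8, red, green, blue), "vfov" (degrees; the focal length in pixels is half the picture's height over the tangent of half this angle, whatever the lens; pixels are square), "cx", "cy" (the principal point, pixels), "pose" (4x4, takes a point from camera to world coordinates); the wrist camera has in their place "T_tool_cam" (4x4, takes a point from camera to tool coordinates, whose origin is the TCP and whose axes are the flange's). Camera axes: x right, y down, z forward; pixel columns grow to the right and rows downward; lengths in mm; the calibration is good to about 2 mm. A picture is of the moment at which its call begins: read the wrist's pose just before it. There is no depth.
- manip.sign_off(): hands the job in, once; it reports no verdict.
Trained networks look in a picture, given as the dict that the camera call returned (one of the last four; its "shot" number tells which), for a name from the list of things; names that differ only in an ending like _2 or _b are one class to them, and where a whole thing is asked for, a point or a joint stands for the part that bears it (a point fixed in the world has none). Each returns a list of dicts, best first, with "conf" (0 to 1); they miss things now and then, are a little off and sometimes report something else, mostly with a low value. They report only what shows in the picture. A call takes as long as a camera call. They do not tell look-alikes from the thing itself.
- manip.find_in(target, picture): "rect" ([left, top, width, height] in pixels, round what is visible of it).
- manip.silhouettes(target, picture): "pixels" (480x640 bool, what is visible of it) and "rect" ([left, top, width, height] in pixels, round what is visible of it).
The state is a dict: "clock": time; "joints": joint angles; "qd": joint speeds; "effort": joint torques, N m; "eef_pos": TCP position; "eef_rot": TCP orientation; "wrist_force": force on the tool from outside, world axes, zero at the start; "moment": the same for the moment, N m; "finger_gap": finger opening in mm.
Only numpy, scipy, OpenCV 4.12 (cv2) and the standard library are available. Lean on these libraries where they do the work, as an engineer would, in place of code of your own. Each camera call takes 0.05 s, during which the arm holds its last target. There are 200 camera calls.

## Working session

There is one attempt and no reset: what is moved stays moved. The work goes in short steps, Python scripts to look and compute and a tool call to move; the robot and the scene stay as the last step left them, time stands still between calls to the robot, and variables do not carry over. Pictures are saved under pics/ and viewed, about 8 in all and at most 12, crops included, and the job is handed in when it is done.

Besides the shell and the picture viewer there is one more tool, called after "Request:" by a JSON object that holds its "name" and its "arguments". send_rows: Moves the arm, as the interface text tells. Its arguments: {"type":"object","properties":{"series":{"type":"array"},"newtons":{"type":"number"}},"required":["series"]}

```bash
mkdir -p pics
cat > h.py <<'E'
import numpy as np,cv2
from cell import manip
from scipy.spatial.transform import Rotation as R
def ray(p,uv):
    f=240/np.tan(np.radians(p['vfov'])/2)
    d=np.array([(uv[0]-p['cx'])/f,(uv[1]-p['cy'])/f,1.]); T=np.array(p['pose'])
    return T[:3,3],T[:3,:3]@d
def onz(p,uv,z):
    o,d=ray(p,uv); return o+d*(z-o[2])/d[2]
def proj(p,X):
    f=240/np.tan(np.radians(p['vfov'])/2); T=np.array(p['pose'])
    c=T[:3,:3].T@(np.array(X)-T[:3,3]); return np.array([p['cx']+f*c[0]/c[2],p['cy']+f*c[1]/c[2]])
def wristpic():
    s=manip.read_state(); p=manip.camera('wrist'); T=np.eye(4)
    T[:3,:3]=R.from_euler('xyz',s['eef_rot']).as_matrix();T[:3,3]=s['eef_pos']
    p['pose']=T@np.array(p['T_tool_cam']); return p
def save(n,img): cv2.imwrite('pics/'+n,img[:,:,::-1])
E
python3 - <<'E'
from h import *
print(manip.read_state())
for c in ('top','scene'):
    p=manip.camera(c); save(c+'1.png',p['img']); print(c,p['vfov'],p['cx'],p['cy'],np.round(p['pose'],3).tolist())
    for n in 'station scanner trigger case case_label motor drawer drawer_full spool jar washer relay can contact screwdriver'.split():
        try:
            for d in manip.find_in(n,p)[:4]:
                r=d['rect']; print(n,round(d['conf'],2),[int(v) for v in r], np.round(onz(p,(r[0]+r[2]/2,r[1]+r[3]/2),0)))
        except Exception as e: print(n,e)
E
```

```text
{'clock': 0.0, 'joints': array([ 1.17835223e+00,  3.00490192e-01,  1.52158249e+00,  1.97113255e-05,
        1.32069008e+00, -6.66367357e-02]), 'qd': array([-0.0010709 , -0.00202763, -0.00069733, -0.00012287,  0.00044515,
        0.00060251]), 'effort': array([ 1.29913104e-03, -5.31800544e+01, -3.52736163e+01,  7.08894082e-02,
        2.44095043e-02, -6.38371216e-05]), 'eef_pos': array([175.96125239, 520.82704245, 212.87525668]), 'eef_rot': array([-3.14042642e+00, -9.69639718e-05,  2.81578035e+00]), 'wrist_force': array([ 0.53395281, -0.58007997,  0.38797814]), 'moment': array([0.02841317, 0.00514859, 0.00690013]), 'finger_gap': 94.1567676082493}
top 49.830685240541364 316.39957603654074 239.42260793514026 [[-0.106, -0.971, 0.217, 303.389], [-0.994, 0.102, -0.028, 16.923], [0.005, -0.218, -0.976, 1347.984], [0.0, 0.0, 0.0, 1.0]]
station 0.64 [198, 213, 116, 91] [566. 142.   0.]
station 0.37 [119, 271, 30, 24] [534. 465.   0.]
scanner 0.87 [197, 211, 120, 88] [575. 138.   0.]
scanner 0.32 [225, 262, 7, 17] [541. 216.   0.]
trigger 0.42 [224, 260, 8, 20] [542. 218.   0.]
trigger 0.33 [1
[... 318 characters left out ...]
 11] [589.  87.   0.]
motor 0.62 [322, 288, 11, 11] [453. -36.   0.]
motor 0.46 [266, 289, 10, 16] [460. 110.   0.]
drawer 0.8 [422, 196, 60, 56] [ 604. -391.    0.]
drawer_full 0.56 [422, 254, 65, 52] [ 455. -374.    0.]
spool 0.73 [229, 174, 21, 26] [767. 169.   0.]
jar 0.88 [185, 210, 21, 21] [687. 296.   0.]
washer 0.64 [292, 302, 17, 17] [417.  38.   0.]
relay 0.71 [397, 176, 16, 19] [ 726. -282.    0.]
can 0.62 [118, 274, 28, 23] [529. 470.   0.]
screwdriver 0.96 [494, 230, 13, 30] [ 534. -511.    0.]
scene 42.23977484824912 327.78236411567815 233.46352019704585 [[0.744, 0.571, -0.347, 1215.223], [0.668, -0.635, 0.388, -698.273], [0.001, -0.521, -0.854, 1624.635], [0.0, 0.0, 0.0, 1.0]]
```

Run:
```python
import cv2
a=cv2.imread('pics/top1.png')[150:340,100:520]
a=cv2.resize(a,(800,362),interpolation=cv2.INTER_CUBIC); cv2.imwrite('pics/topc.png',a)
```

```text
(no output)
```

View pics/topc.png

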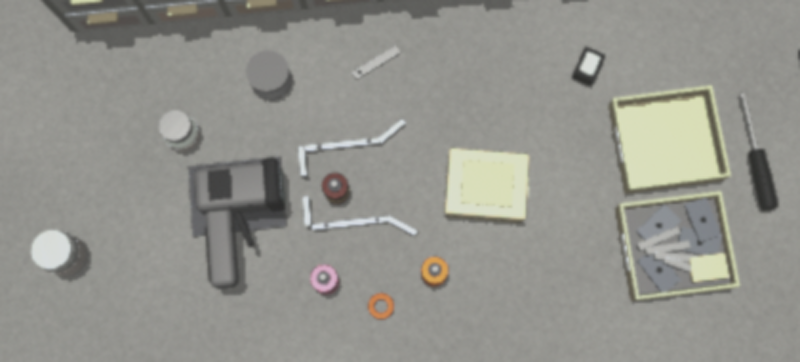

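View pics/scene1.png

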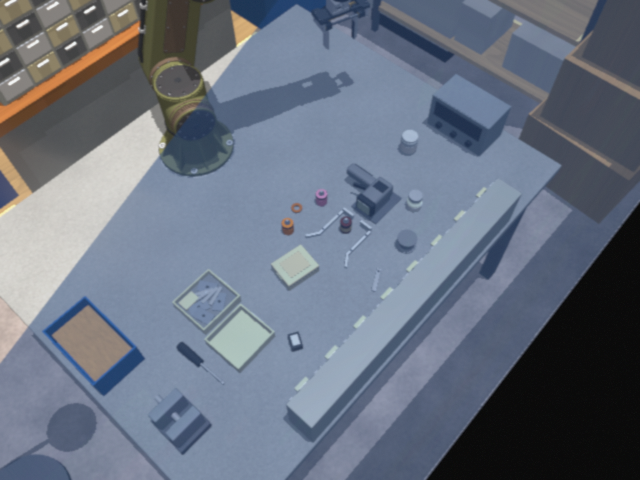

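```bash
cat >> h.py <<'E'
def rel(target,yaw=None):
    """shift in tool axes (and roll deg) from current pose to world target"""
    s=manip.read_state(); M=R.from_euler('xyz',s['eef_rot']).as_matrix()
    d=M.T@(np.array(target)-s['eef_pos'])
    # tool-y heading in world; desired heading 'yaw' of tool y axis (mod pi), turn about tool z (down) is opposite sign
    r=None
    if yaw is not None:
        h=np.arctan2(M[1,1],M[0,1]); r=-np.degrees((yaw-h+np.pi/2)%np.pi-np.pi/2)
    return np.round(d,1),None if r is None else round(r,1), np.round(s['eef_pos'],1),np.round(s['joints'],2)
E
python3 - <<'E'
from h import *
p=manip.camera('top')
g=lambda u,v:(100+u/1.905,150+v/1.905)
for n,u,v,z in [('motor',335,186,50),('stopNL',300,148,24),('stopFR',309,228,24),('mouthA',382,138,12),('mouthB',388,220,12),('flareA',403,123,12),('flareB',415,233,12),
 ('caseTL',449,150,36),('caseTR',529,153,36),('caseBR',525,221,36),('caseBL',445,215,36),('drTL',613,98,35),('drTR',713,88,35),('drBR',728,178,35),('drBL',628,190,35),('trig',250,235,50)]:
    print(n,np.round(onz(p,g(u,v),z)))
print(manip.read_state()['eef_pos'], rel((470,60,330)), np.array(manip.camera('wrist')['T_tool_cam']).round(2).tolist())
E
```

```text
motor [581.  85.  50.]
stopNL [645. 130.  24.]
stopFR [532. 127.  24.]
mouthA [650.  16.  12.]
mouthB [534.  19.  12.]
flareA [669. -16.  12.]
flareB [512. -16.  12.]
caseTL [618. -74.  36.]
caseTR [ 602. -183.   36.]
caseBR [ 509. -165.   36.]
caseBL [528. -58.  36.]
drTL [ 668. -309.   35.]
drTR [ 668. -450.   35.]
drBR [ 539. -449.   35.]
drBL [ 537. -310.   35.]
trig [526. 204.  50.]
[176.02045209 521.06837961 213.45607327] (array([-426.1, -342.7, -116.6]), None, array([176. , 521.1, 213.5]), array([ 1.18,  0.3 ,  1.52,  0.  ,  1.32, -0.07])) [[-0.0, -0.96, -0.28, 84.68], [1.0, -0.0, -0.0, -0.33], [-0.0, -0.28, 0.96, -171.75], [0.0, 0.0, 0.0, 1.0]]
```

Run:
```python
from h import *
print(rel((570,50,320),np.radians(91.5)))
```

```text
(array([-524. , -320.2, -106.6]), np.float64(-20.2), array([176. , 521.1, 213.4]), array([ 1.18,  0.3 ,  1.52,  0.  ,  1.32, -0.07]))
```

Request:
{"name": "send_rows", "arguments": {"series": [[[1, -40, -25, -50, 0], [1, -85, -52, -100, -5], [1, -128, -78, -106, -10], [1, -170, -104, -106, -20], [1, -212, -130, -106, -20], [1, -254, -155, -106, -20], [1, -296, -181, -106, -20], [1, -338, -207, -106, -20], [1, -380, -233, -106, -20], [1, -422, -258, -106, -20]]]}}

```text
clock: 2.7
eef_pos: [471.6, 166.5, 319.7]
eef_rot: [3.141, 0.001, -3.118]
wrist_force: [0.3, 0.6, 0.3]
finger_gap: 94.4
```

Run:
```python
from h import *
print(rel((570,50,320),np.radians(91.5)),manip.read_state()['clock'],manip.read_state()['eef_rot'])
```

```text
(array([ -95.7, -118.7,   -0.3]), np.float64(-0.2), array([471.6, 166.5, 319.7]), array([ 0.27,  0.13,  1.49,  0.  ,  1.53, -1.33])) 2.7 [ 3.14139540e+00  5.98910720e-04 -3.11842732e+00]
```

Request:
{"name": "send_rows", "arguments": {"series": [[[0.6, -24, -30, 0, 0], [0.6, -48, -60, 0, 0], [0.6, -72, -90, 0, 0], [0.6, -96, -119, 0, 0], [0.6, -96, -119, 0, 0]]]}}

```text
clock: 3.2
eef_pos: [571.0, 48.6, 318.3]
eef_rot: [-3.141, -0.001, -3.122]
wrist_force: [-0.5, 0.3, -0.3]
finger_gap: 58.2
```

Run:
```python
from h import *
p=wristpic(); save('w1.png',p['img']); np.save('w1.npy',p['pose']); print(p['vfov'],p['cx'],p['cy'],p['pose'].round(3).tolist())
for n in 'motor case station trigger case_label'.split():
    for d in manip.find_in(n,p)[:3]: print(n,round(d['conf'],2),[int(v) for v in d['rect']])
```

```text
65.48541592184304 318.6251784346035 233.8563166245204 [[-0.019, 0.959, 0.283, 486.549], [1.0, 0.019, 0.005, 47.25], [-0.001, 0.283, -0.959, 490.175], [0.0, 0.0, 0.0, 1.0]]
motor 0.88 [357, 82, 36, 34]
motor 0.84 [337, 187, 25, 34]
motor 0.58 [231, 74, 36, 33]
case 0.86 [137, 141, 101, 89]
station 0.72 [267, 102, 252, 159]
station 0.32 [477, 259, 48, 49]
trigger 0.95 [453, 146, 13, 44]
case_label 0.58 [135, 140, 104, 89]
```

View pics/w1.png

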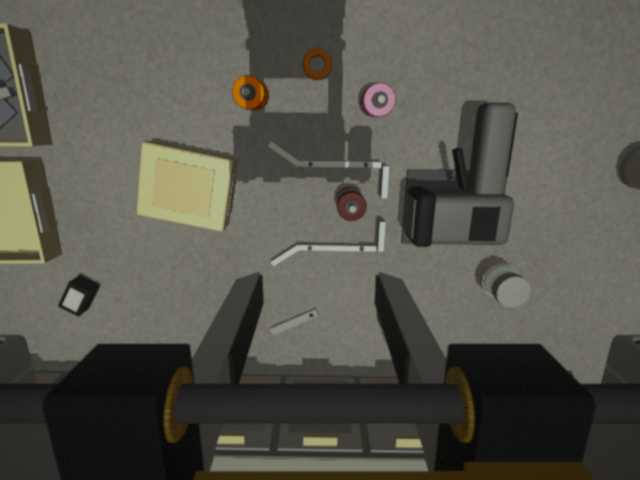

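Run:
```python
from h import *
im=cv2.imread('pics/w1.png')
a=cv2.resize(im[120:270,120:400],(800,429),interpolation=cv2.INTER_CUBIC); cv2.imwrite('pics/w1c.png',cv2.convertScaleAbs(a,alpha=1.4,beta=15))
```

```text
(no output)
```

View pics/w1c.png

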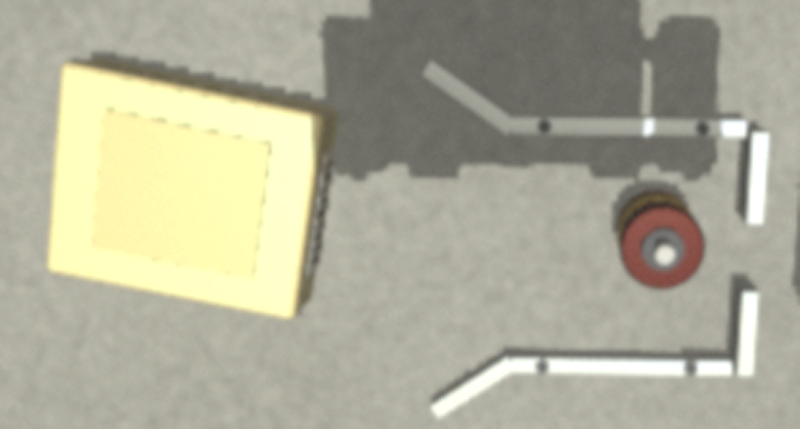

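```bash
cat >> h.py <<'E'
def load(n):
    return dict(vfov=65.48541592184304,cx=318.6251784346035,cy=233.8563166245204,pose=np.load(n))
E
python3 - <<'E'
from h import *
p=load('w1.npy')
g=lambda u,v:(120+u/2.857,120+v/2.857)
for n,u,v,z in [('motortop',662,247,46),('shaft',664,255,58),('fA_mouth_in',508,132,12),('fA_end_in',722,135,12),('fB_mouth_in',510,355,12),('fB_end_in',735,360,12),
 ('stopA face near',750,222,24),('stopA corner',752,140,24),('stopB c1',742,292,24),('stopB c2',738,372,24),
 ('caseTL',68,65,36),('caseTR',318,112,36),('caseBR',294,316,36),('caseBL',50,270,36)]:
    print(n,np.round(onz(p,g(u,v),z),1))
for n,u,v,z in [('trig base',468,188,50),('trig tip',459,150,50),('grip end',493,103,60),('gripL',477,130,60),('gripR',515,130,60),('head',460,218,80)]:
    print(n,np.round(onz(p,(u,v),z),1))
print(rel((0,0,0),np.radians(91.5)))
E
```

```text
motortop [582.2  89.   46. ]
shaft [582.9  88.9  58. ]
fA_mouth_in [538.8  21.6  12. ]
fA_end_in [538.2 116.6  12. ]
fB_mouth_in [642.8  22.9  12. ]
fB_end_in [643.2 129.1  12. ]
stopA face near [574.8 129.6  24. ]
stopA corner [538.8 128.   24. ]
stopB c1 [606.9 128.1  24. ]
stopB c2 [645.1 128.8  24. ]
caseTL [ 512.2 -159.5   36. ]
caseTR [529.4 -56.9  36. ]
caseBR [618.7 -71.7  36. ]
caseBL [ 599.8 -177.3   36. ]
trig base [556.3 225.6  50. ]
trig tip [512.5 209.3  50. ]
grip end [461.3 236.4  60. ]
gripL [489.9 222.9  60. ]
gripR [489.  265.1  60. ]
head [585.8 208.9  80. ]
(array([570.2, -38.6, 319.5]), np.float64(-0.1), array([568.9,  52.5, 319.8]), array([ 0.03,  0.29,  1.29,  0.  ,  1.56, -1.57]))
```

Run:
```python
from h import *
print(rel((582.5,89,16),np.radians(46.5)))
```

```text
(array([-14.3,  36.1, 303.8]), np.float64(44.9), array([568.9,  52.5, 319.8]), array([ 0.03,  0.29,  1.29,  0.  ,  1.56, -1.57]))
```

Request:
{"name": "send_rows", "arguments": {"series": [[[0.55, -5, 12, 35, 8], [0.55, -14, 36, 70, 16], [0.55, -14, 36, 105, 24], [0.55, -14, 36, 140, 32], [0.55, -14, 36, 180, 40], [0.55, -14, 36, 210, 45], [0.55, -14, 36, 210, 45], [0.55, -14, 36, 240, 45], [0.55, -14, 36, 240, 45]]]}}

```text
clock: 4.4
eef_pos: [581.6, 88.3, 78.5]
eef_rot: [-3.139, -0.002, 2.383]
wrist_force: [-0.7, 0.1, -0.6]
finger_gap: 51.6
```

Run:
```python
from h import *
print(rel((582.5,89,16),np.radians(46.5)))
p=wristpic(); save('w2.png',p['img']); print(np.round(proj(p,(582.5,89,58))), [ (d['conf'],d['rect']) for d in manip.find_in('motor',p)[:2]])
```

```text
(array([-0.3,  1.3, 62.5]), np.float64(0.0), array([581.6,  88.3,  78.5]), array([ 0.09,  0.52,  1.54, -0.  ,  1.08, -0.72]))
[323. 281.] [(0.91, [293.5, 223.1, 58.3, 76.9]), (0.77, [0.0, 212.2, 93.8, 74.3])]
```

View pics/w2.png

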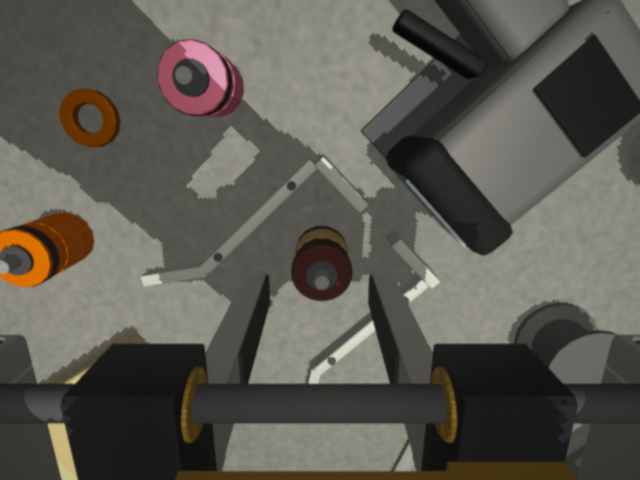

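Maroon motor at (322,265), shaft (321,281), centred between the fingers, as projected (323,281). Descend and grip.

Request:
{"name": "send_rows", "arguments": {"series": [[[0.55, 0, 1, 25, 0], [0.55, 0, 1, 50, 0], [0.55, 0, 1, 62, 0], [0.55, 0, 1, 62, 0], [0.2, 0, 1, 62, 0], [0.2, 0, 1, 62, 0], [0.2, 0, 1, 62, 0], [0.2, 0, 1, 62, 0], [0.2, 0, 1, 20, 0], [0.2, 0, 1, -25, 0]]], "newtons": 25}}

```text
clock: 5.5
eef_pos: [582.4, 88.6, 104.8]
eef_rot: [-3.139, -0.002, 2.38]
wrist_force: [0.2, 0.1, -1.2]
finger_gap: 35.7
```

Run:
```python
from h import *
print(rel((602,-379,130),np.radians(0)))
```

```text
(array([-337. , -324.8,  -25.1]), np.float64(46.3), array([582.4,  88.6, 104.8]), array([ 0.09,  0.49,  1.52, -0.  ,  1.13, -0.72]))
```

Request:
{"name": "send_rows", "arguments": {"series": [[[0.2, -15, -15, -25, 0], [0.2, -50, -48, -25, 5], [0.2, -85, -82, -25, 10], [0.2, -120, -115, -25, 16], [0.2, -155, -149, -25, 22], [0.2, -190, -183, -25, 28], [0.2, -225, -217, -25, 34], [0.2, -260, -250, -25, 40], [0.2, -280, -270, -25, 46], [0.2, -290, -280, -25, 46]]]}}

```text
clock: 6.5
eef_pos: [599.1, -316.6, 129.4]
eef_rot: [-3.142, 0.0, 1.573]
wrist_force: [-0.6, 0.5, -2.1]
finger_gap: 35.7
```

Run:
```python
from h import *
print(rel((602,-379,130),np.radians(0)))
p=wristpic(); save('w3.png',p['img']);np.save('w3.npy',p['pose'])
for n in ('drawer','case','motor'): 
  for d in manip.find_in(n,p)[:2]: print(n,round(d['conf'],2),[int(v) for v in d['rect']])
print(proj(p,(602,-379,35)))
```

```text
(array([-62.4,   2.8,  -0.6]), np.float64(0.1), array([ 599.1, -316.6,  129.4]), array([-0.54,  0.66,  1.2 , -0.  ,  1.29, -0.54]))
drawer 0.87 [235, 215, 179, 166]
case 0.25 [179, 1, 154, 45]
motor 0.81 [279, 251, 78, 105]
[324.154649   314.51041942]
```

View pics/w3.png

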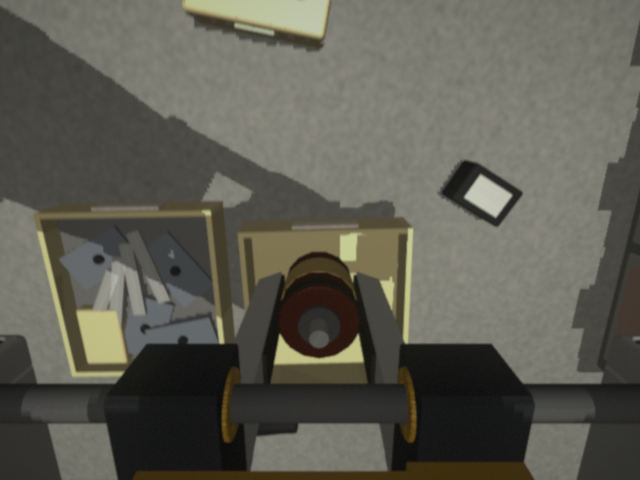

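Run:
```python
import cv2
a=cv2.imread('pics/w3.png')[0:60,170:350]; a=cv2.resize(a,(800,267),interpolation=cv2.INTER_CUBIC)
b=cv2.imread('pics/w2.png')[320:480,0:200]; b=cv2.resize(b,(400,320),interpolation=cv2.INTER_CUBIC)
c=cv2.imread('pics/w1.png')[140:240,190:250]; c=cv2.resize(c,(400,320),interpolation=cv2.INTER_CUBIC)
import numpy as np
cv2.imwrite('pics/c3.png',cv2.convertScaleAbs(np.vstack([a,np.hstack([b,c])]),alpha=1.3))
```

```text
(no output)
```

View pics/c3.png

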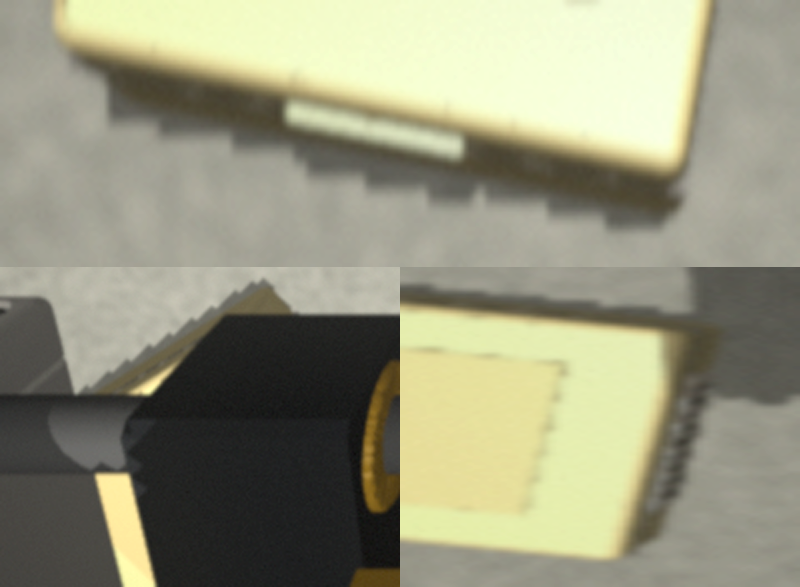

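Run:
```python
from h import *
p=load('w3.npy')
for uv in [(240,232),(412,220),(408,380),(248,382)]: print(np.round(onz(p,uv,35)))
print(rel((602,-379,20),0))
```

```text
[ 539. -311.   35.]
[ 666. -301.   35.]
[ 673. -440.   35.]
[ 538. -442.   35.]
(array([-66.3,   1.6, 109.4]), np.float64(0.5), array([ 599.9, -312.8,  129.4]), array([-0.53,  0.65,  1.2 ,  0.  ,  1.28, -0.54]))
```

Request:
{"name": "send_rows", "arguments": {"series": [[[0.2, -25, 1, 0, 0], [0.2, -63, 1, 0, 0], [0.2, -63, 1, 40, 0], [0.2, -63, 1, 80, 0], [0.2, -63, 1, 100, 0], [0.2, -63, 1, 108, 0], [0.2, -63, 1, 108.5, 0], [0.2, -63, 1, 108.5, 0], [0.5, -63, 1, 108.5, 0], [0.5, -63, 1, 108.5, 0]]]}}

```text
clock: 7.7
eef_pos: [601.5, -376.7, 21.5]
eef_rot: [3.141, 0.0, 1.578]
wrist_force: [-0.2, -0.5, 0.7]
finger_gap: 46.3
```

Run:
```python
from h import *
s=manip.read_state(); print(s['wrist_force'],s['finger_gap'],s['eef_pos'])
```

```text
[-0.15584388 -0.45190987  0.69164804] 46.25261981238718 [ 601.47377878 -376.69689419   21.48961598]
```

Request:
{"name": "send_rows", "arguments": {"series": [[[0.6, 0, 0, -15, 0], [0.6, 0, 0, -60, 0], [0.6, 0, 0, -110, 0], [0.7, 25, -11, -110, -8], [0.7, 65, -29, -110, -16], [0.7, 105, -47, -110, -24], [0.7, 145, -64, -110, -32], [0.7, 185, -82, -110, -40], [0.7, 225, -100, -110, -48], [0.7, 264, -116, -110, -56]]]}}

```text
clock: 8.7
eef_pos: [482.7, -112.4, 132.2]
eef_rot: [3.141, 0.002, 2.56]
wrist_force: [0.9, -0.0, 0.7]
finger_gap: 66.0
```

Run:
```python
from h import *
p=manip.camera('top')
for n in ('motor','drawer','case'):
  for d in manip.find_in(n,p)[:4]:
    r=d['rect'];print(n,round(d['conf'],2),[int(v) for v in r],np.round(onz(p,(r[0]+r[2]/2,r[1]+r[3]/2),30)))
save('top2.png',p['img']); print(rel((488,-112,16),np.radians(90)))
```

```text
motor 0.75 [263, 289, 13, 13] [461. 111.  30.]
motor 0.55 [442, 217, 16, 12] [ 601. -376.   30.]
motor 0.44 [320, 287, 12, 11] [454. -32.  30.]
drawer 0.57 [422, 192, 60, 60] [ 604. -383.   30.]
(array([ -2.2,   3.5, 116.3]), np.float64(-33.7), array([ 484. , -113.6,  132.3]), array([-0.3 ,  0.27,  1.76, -0.  ,  1.11, -1.29]))
```

Request:
{"name": "send_rows", "arguments": {"series": [[[0.7, -2, 3, 10, -8], [0.7, -2, 3, 20, -16], [0.7, -2, 3, 40, -24], [0.7, -2, 3, 60, -32], [0.7, -2, 3, 80, -33.7], [0.7, -2, 3, 100, -33.7], [0.7, -2, 3, 114, -33.7], [0.7, -2, 3, 114, -33.7]]]}}

```text
clock: 9.7
eef_pos: [486.4, -112.9, 15.6]
eef_rot: [3.141, -0.002, 3.14]
wrist_force: [-0.1, 0.1, 0.4]
finger_gap: 66.0
```

Run:
```python
from h import *
print(rel((536.5,-112,18),np.radians(90)))
```

```text
(array([-50.1,   1. ,  -2.5]), np.float64(-0.1), array([ 486.4, -112.9,   15.6]), array([-0.3 ,  0.46,  1.83, -0.  ,  0.86, -1.87]))
```

Push slowly in +x (tool −x).

Request:
{"name": "send_rows", "arguments": {"series": [[[0.7, -8, 0, 0, 0], [0.7, -14, 0, 0, 0], [0.7, -20, 0, 0, 0], [0.7, -26, 0, 0, 0], [0.7, -32, 0, 0, 0], [0.7, -37, 0, 0, 0], [0.7, -42, 0, 0, 0], [0.7, -46, 0, 0, 0], [0.7, -50, 0, 0, 0], [0.7, -50, 0, 0, 0]]]}}

```text
clock: 10.7
eef_pos: [537.4, -112.3, 16.9]
eef_rot: [3.142, 0.001, -3.141]
wrist_force: [-0.6, -0.6, 0.1]
finger_gap: 65.9
```

Request:
{"name": "send_rows", "arguments": {"series": [[[0.7, 5, 0, 0, 0], [0.7, 25, 0, 0, 0], [0.7, 25, 0, -40, 0], [0.7, 25, 0, -85, 0], [0.7, 25, 0, -110, 8], [0.7, 25, 0, -160, 16], [0.7, 25, 0, -200, 24], [0.7, 25, 0, -200, 24]]]}}

```text
clock: 11.5
eef_pos: [513.3, -112.8, 222.3]
eef_rot: [3.14, 0.009, 2.719]
wrist_force: [0.2, -0.8, -0.8]
finger_gap: 65.6
```

Run:
```python
from h import *
p=wristpic(); save('w4.png',p['img']);np.save('w4.npy',p['pose'])
for d in manip.find_in('case',p)[:2]: print(round(d['conf'],2),[int(v) for v in d['rect']])
S=manip.silhouettes('case',p)
if S:
    m=S[0]['pixels'].astype(np.uint8); c=max(cv2.findContours(m,0,2)[0],key=cv2.contourArea)
    q=np.array([onz(p,x[0].astype(float),36)[:2] for x in c],np.float32); print(S[0]['conf'],cv2.minAreaRect(q))
print(rel((590.9,-230,130),0))
```

```text
0.78 [288, 210, 124, 120]
0.72 [0, 167, 172, 166]
0.62 ((585.7620849609375, -110.4129409790039), (110.72215270996094, 100.47208404541016), 89.94121551513672)
(array([-120.5,  -75.5,   85.8]), np.float64(66.1), array([ 511.3, -112.2,  215.9]), array([-0.29,  0.24,  1.59,  0.  ,  1.31, -1.44]))
```

View pics/w4.png

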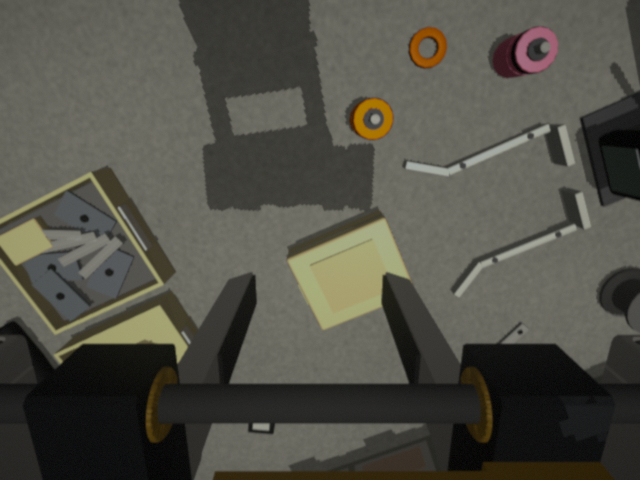

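Request:
{"name": "send_rows", "arguments": {"series": [[[0.5, -15, -6, 0, 8], [0.5, -45, -18, 10, 16], [0.5, -75, -31, 30, 24], [0.5, -106, -43, 50, 32], [0.5, -106, -43, 86, 40], [0.5, -106, -43, 86, 48], [0.5, -106, -43, 86, 56], [0.5, -106, -43, 86, 64], [0.5, -106, -43, 86, 66.1], [0.5, -106, -43, 86, 66.1]]]}}

```text
clock: 12.65
eef_pos: [590.5, -194.4, 128.9]
eef_rot: [-3.139, -0.001, 1.57]
wrist_force: [-0.1, 0.1, -0.8]
finger_gap: 46.9
```

Run:
```python
from h import *
print(rel((590.9,-195,17),0))
```

```text
(array([ -0.7,   0.7, 111.9]), np.float64(-0.0), array([ 590.5, -194.4,  128.9]), array([-0.38,  0.54,  1.39,  0.  ,  1.22, -0.38]))
```

Request:
{"name": "send_rows", "arguments": {"series": [[[0.5, 0, 0, 40, 0], [0.5, 0, 0, 85, 0], [0.5, 0, 0, 112, 0], [0.5, 0, 0, 112, 0], [0.5, 12, 0, 112, 0], [0.5, 20, 0, 112, 0], [0.5, 28, 0, 112, 0], [0.5, 38, 0, 112, 0], [0.5, 50, 0, 112, 0], [0.5, 62, 0, 112, 0]]]}}

```text
clock: 13.65
eef_pos: [592.1, -132.4, 20.5]
eef_rot: [3.139, 0.001, 1.57]
wrist_force: [0.0, -4.9, 4.0]
finger_gap: 46.8
```

Request:
{"name": "send_rows", "arguments": {"series": [[[0.5, 12, 0, 0, 0], [0.5, 24, 0, 0, 0], [0.5, 36, 0, 0, 0], [0.5, 48, 0, 0, 0], [0.5, 58, 0, 0, 0], [0.5, 66, 0, 0, 0], [0.5, 74, 0, 0, 0], [0.5, 82, 0, 0, 0], [0.5, 90, 0, 0, 0], [0.5, 90, 0, 0, 0]]]}}

```text
clock: 14.65
eef_pos: [591.2, -41.5, 18.6]
eef_rot: [-3.141, -0.001, 1.57]
wrist_force: [-0.2, -0.6, 1.0]
finger_gap: 47.2
```

Run:
```python
from h import *
print(rel((590.9,10,17),0),manip.read_state()['wrist_force'])
p=wristpic(); save('w5.png',p['img']); np.save('w5.npy',p['pose'])
```

```text
(array([51.5, -0.3,  1.7]), np.float64(-0.0), array([591.2, -41.5,  18.6]), array([-0.13,  0.62,  1.55,  0.  ,  0.97, -0.13])) [-0.23635667 -0.55180249  0.97696756]
```

View pics/w5.png

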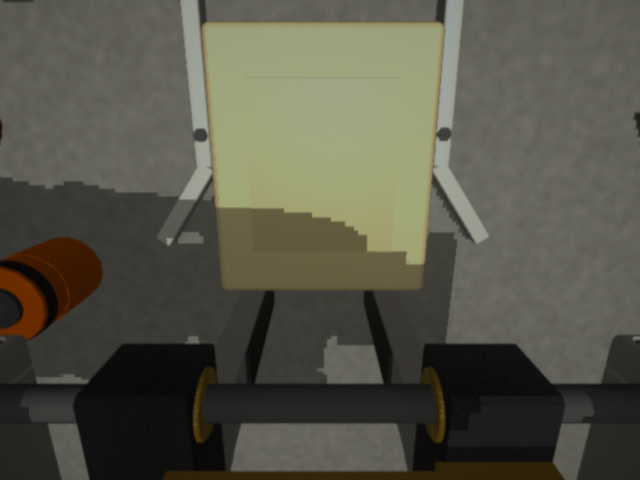

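Request:
{"name": "send_rows", "arguments": {"series": [[[0.5, 8, 0, 0, 0], [0.5, 16, 0, 0, 0], [0.5, 24, 0, 0, 0], [0.5, 32, 0, 0, 0], [0.5, 38, 0, 0, 0], [0.5, 42, 0, 0, 0], [0.5, 45, 0, 0, 0], [0.5, 47, 0, 0, 0], [0.5, 48, 0, 0, 0], [0.5, 49, 0, 0, 0]]]}}

```text
clock: 15.7
eef_pos: [591.5, 6.2, 18.9]
eef_rot: [-3.142, 0.0, 1.569]
wrist_force: [0.0, -1.8, -2.3]
finger_gap: 47.1
```

Request:
{"name": "send_rows", "arguments": {"series": [[[0.5, 0.5, 0, 0, 0], [0.5, 1, 0, 0, 0], [0.5, 1.5, 0, 0, 0], [0.5, 2, 0, 0, 0], [0.5, 2, 0, 0, 0]]]}}

```text
clock: 16.2
eef_pos: [591.7, 7.3, 19.1]
eef_rot: [3.141, 0.001, 1.57]
wrist_force: [0.8, -9.4, -0.4]
finger_gap: 46.9
```

Request:
{"name": "send_rows", "arguments": {"series": [[[0.5, 0.7, 0, 0, 0], [0.5, 1.2, 0, 0, 0], [0.5, 1.2, 0, 0, 0], [0.5, 1.2, 0, 0, 0]]]}}

```text
clock: 16.6
eef_pos: [591.9, 7.4, 19.2]
eef_rot: [3.141, 0.003, 1.57]
wrist_force: [1.2, -16.5, -0.2]
finger_gap: 46.7
```

Run:
```python
from h import *
s=manip.read_state(); print(s['wrist_force'],s['eef_pos'])
p=manip.camera('top'); save('top3.png',p['img'])
```

```text
[  1.16636584 -16.46893698  -0.19844843] [591.90527977   7.39305524  19.21919385]
```

Request:
{"name": "send_rows", "arguments": {"series": [[[0.5, -5, 0, 0, 0], [0.5, -20, 0, 0, 0], [0.5, -25, 0, -40, 0], [0.5, -25, 0, -85, 0], [1, -15, 0, -125, -8], [1, 15, -8, -150, -16], [1, 50, -18, -150, -24], [1, 85, -28, -150, -32], [1, 120, -38, -150, -40], [1, 155, -48, -150, -48]]]}}

```text
clock: 17.65
eef_pos: [543.2, 165.3, 169.1]
eef_rot: [3.141, -0.0, 2.413]
wrist_force: [0.6, -0.2, -0.4]
finger_gap: 91.3
```

Run:
```python
from h import *
print(rel((525,238,170),np.radians(90)),manip.read_state()['clock'])
```

```text
(array([62. , 42.1, -0.8]), np.float64(-41.8), array([543.2, 165.3, 169.1]), array([ 0.23,  0.38,  1.52,  0.  ,  1.24, -0.61])) 17.65
```

Request:
{"name": "send_rows", "arguments": {"series": [[[1, 20, 14, 0, -8], [1, 42, 28, 0, -16], [1, 62, 42, 0, -24], [1, 62, 42, 0, -32], [1, 62, 42, 0, -41.8], [1, 62, 42, 0, -41.8], [1, 62, 42, 0, -41.8]]]}}

```text
clock: 18.35
eef_pos: [525.9, 236.9, 169.0]
eef_rot: [3.141, -0.0, 3.133]
wrist_force: [-0.0, 0.3, -1.0]
finger_gap: 94.5
```

Run:
```python
from h import *
p=wristpic(); save('w6.png',p['img']); np.save('w6.npy',p['pose'])
print(rel((525,238,39),np.radians(90)))
for d in manip.find_in('trigger',p)[:2]: print(d)
```

```text
(array([  0.9,   1.1, 129.9]), np.float64(-0.5), array([525.9, 236.9, 168.9]), array([ 0.36,  0.4 ,  1.5 ,  0.  ,  1.25, -1.2 ]))
{'rect': [275.5, 209.8, 24.3, 60.9], 'conf': 0.95}
{'rect': [37.1, 150.2, 339.7, 204.3], 'conf': 0.53}
```

View pics/w6.png

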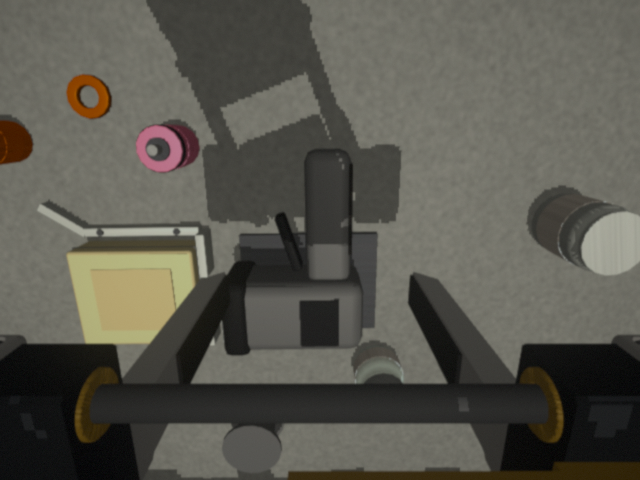

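Run:
```python
from h import *
p=load('w6.npy')
for n,uv,z in [('tip',(281,213),58),('base',(297,267),58),('tipleft',(276,215),58),('baseleft',(291,266),58),('gripL',(306,230),50),('gripR',(351,230),50),('gripR67',(351,230),67),('gripL67',(306,230),67),('gripend',(328,150),60),('headedge',(310,266),80)]:
    print(n,np.round(onz(p,uv,z)))
print([np.round(onz(p,uv,36)) for uv in [(70,252),(193,250),(196,340)]])
for d in [(525.9,205,50),(525.9,262,50)]: print(proj(p,d))
```

```text
tip [508. 208.  58.]
base [553. 219.  58.]
tipleft [509. 204.  58.]
baseleft [552. 214.  58.]
gripL [524. 227.  50.]
gripR [524. 263.  50.]
gripR67 [520. 262.  67.]
gripL67 [519. 227.  67.]
gripend [460. 244.  60.]
headedge [544. 230.  80.]
[array([546.,  22.,  36.]), array([545., 128.,  36.]), array([634., 122.,  36.])]
[279.1856948  232.36054992]
[349.43727431 231.77260652]
```

Request:
{"name": "send_rows", "arguments": {"series": [[[1, 4, 3, 40, 0], [1, 4, 3, 80, 0], [1, 4, 3, 115, 0], [1, 4, 3, 130, 0], [1, 4, 3, 130, 0], [1, 4, 3, 130, 0]]], "newtons": 20}}

```text
clock: 19.05
eef_pos: [522.6, 240.5, 40.4]
eef_rot: [3.141, 0.002, 3.136]
wrist_force: [0.4, 0.3, -0.2]
finger_gap: 93.8
```

Request:
{"name": "send_rows", "arguments": {"series": [[[0.4, 0, 0, 0, 0], [0.4, 0, 0, 0, 0], [0.4, 0, 0, 0, 0], [0.4, 0, 0, 0, 0], [0.4, 0, 0, 0, 0], [0.4, 0, 0, 0, 0]]]}}

```text
clock: 19.65
eef_pos: [521.4, 239.8, 38.7]
eef_rot: [-3.141, -0.001, 3.137]
wrist_force: [-3.8, -5.4, 2.1]
finger_gap: 49.5
```

Request:
{"name": "send_rows", "arguments": {"series": [[[0.3, 0, 0, 0, 0], [0.3, 0, 0, 0, 0], [0.3, 0, 0, 0, 0], [0.3, 0, 0, 0, 0]]], "newtons": 30}}

```text
clock: 20.05
eef_pos: [521.2, 239.7, 38.7]
eef_rot: [-3.14, -0.002, 3.137]
wrist_force: [-3.7, -6.2, 2.6]
finger_gap: 43.3
```

Run:
```python
from h import *
print(manip.read_state())
p=wristpic(); np.save('w7.npy',p['pose']); save('w7.png',p['img'])
cv2.imwrite('pics/w7c.png',cv2.convertScaleAbs(cv2.resize(p['img'][100:400,160:480,::-1],(640,600),interpolation=cv2.INTER_CUBIC),alpha=1.6,beta=20))
```

```text
{'clock': 20.05, 'joints': array([ 3.67362068e-01,  5.51998453e-01,  1.60344699e+00, -5.15175049e-04,
        9.88161741e-01, -1.19813393e+00]), 'qd': array([-1.07061272e-03, -1.47690530e-03,  9.43866068e-05,  5.07410771e-04,
       -1.09644933e-04, -3.13549970e-04]), 'effort': array([  2.41364546, -60.68601608, -31.69344306,   0.86222839,
        -1.48841187,  -0.19847824]), 'eef_pos': array([521.21303208, 239.67473501,  38.6775887 ]), 'eef_rot': array([-3.14045903e+00, -1.71988950e-03,  3.13657524e+00]), 'wrist_force': array([-3.72203925, -6.20399824,  2.59940776]), 'moment': array([-1.20862579,  0.77801886, -0.19203366]), 'finger_gap': 43.338441085965314}
```

View pics/w7c.png

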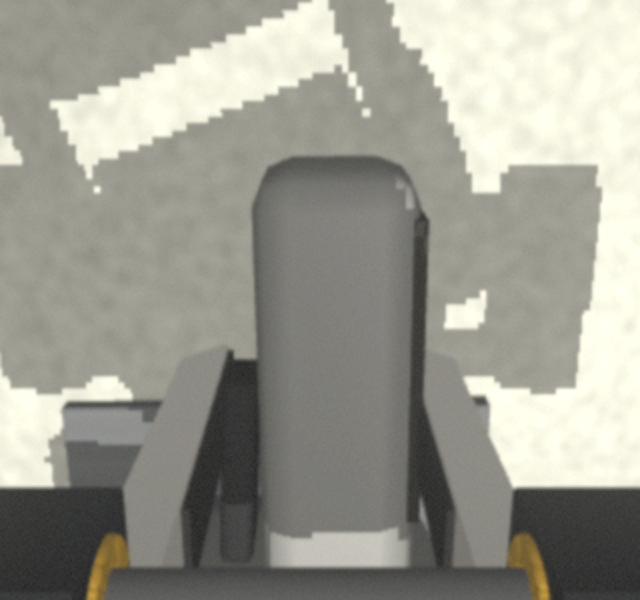

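Request:
{"name": "send_rows", "arguments": {"series": [[[0.3, 0, 0, 0, 0], [0.3, 0, 0, 0, 0], [0.3, 0, 0, 0, 0]]]}}

```text
clock: 20.4
eef_pos: [521.2, 239.7, 38.7]
eef_rot: [-3.14, -0.002, 3.137]
wrist_force: [-3.9, -6.3, 1.2]
finger_gap: 43.7
```

Request:
{"name": "send_rows", "arguments": {"series": [[[1, 0, 0, 0, 0], [1, 0, 0, 0, 0], [1, 0, 0, 0, 0], [1, 0, 0, 0, 0], [1, 0, 0, 0, 0], [1, 0, 0, 0, 0], [1, 0, 0, -40, 0], [1, 0, 0, -80, 0], [1, 0, 0, -130, 0], [1, 0, 0, -130, 0]]]}}

```text
clock: 21.4
eef_pos: [523.9, 241.4, 175.7]
eef_rot: [3.138, 0.009, 3.137]
wrist_force: [0.7, 0.0, -0.7]
finger_gap: 94.0
```

Run:
```python
from h import *
p=wristpic(); q=manip.camera('top')
for d in manip.find_in('trigger',p)[:1]: print(d)
S=manip.silhouettes('case',q)
m=S[0]['pixels'].astype(np.uint8); c=max(cv2.findContours(m,0,2)[0],key=cv2.contourArea)
print(S[0]['conf'],cv2.minAreaRect(np.array([onz(q,x[0].astype(float),36)[:2] for x in c],np.float32)))
print([np.round(onz(p,uv,36)) for uv in []])
for d in manip.find_in('motor',q)[:4]:
    r=d['rect'];print(round(d['conf'],2),[int(v) for v in r],np.round(onz(q,(r[0]+r[2]/2,r[1]+r[3]/2),30)))
a=cv2.resize(p['img'][100:400,0:400,::-1],(533,400),interpolation=cv2.INTER_CUBIC)
b=cv2.resize(q['img'][185:265,410:490,::-1],(267,400)[:2],interpolation=cv2.INTER_CUBIC)
b=cv2.resize(q['img'][180:265,420:477,::-1],(267,400),interpolation=cv2.INTER_CUBIC)
cv2.imwrite('pics/fin.png',np.hstack([a,b])); print(manip.read_state()['clock'])
```

```text
{'rect': [271.1, 211.5, 23.1, 58.1], 'conf': 0.73}
0.66 ((590.1194458007812, 68.99276733398438), (96.92802429199219, 111.51663208007812), 0.31389865279197693)
[]
0.76 [440, 214, 17, 18] [ 601. -375.   30.]
0.55 [319, 288, 14, 8] [454. -31.  30.]
0.49 [263, 290, 16, 12] [459. 108.  30.]
0.21 [211, 213, 104, 67] [589. 118.  30.]
21.65
```

View pics/fin.png

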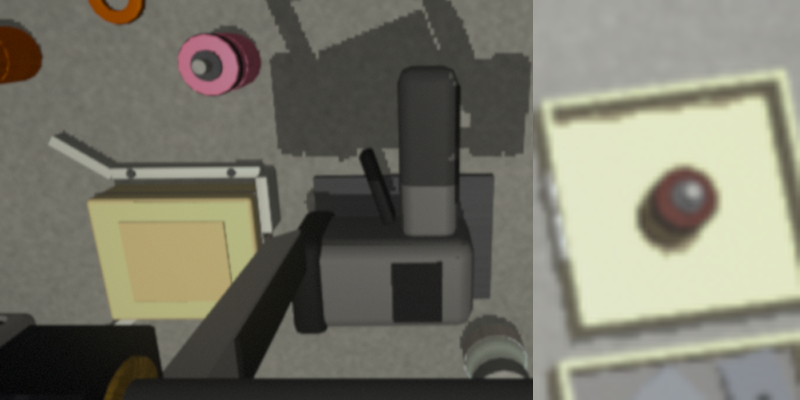

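```bash
python3 -c "
from cell import manip
print(manip.sign_off())"
```

```text
the job is handed in; nothing more can be done
None
```

I finished the whole sequence and handed the job in at about 22 s on the robot's clock; the hand-in gives no verdict, so I can't confirm a pass.

- **Motor:** I picked the maroon motor out of the bed and set it in the empty drawer. The final top picture shows it standing upright near the middle of the drawer, at about (601, -375).
- **Case:** I squared it up with a push on its side, checked that the barcode end faced the scanner, then pushed it into the bed with two fingers. It stopped moving while the push force rose to 16 N, which I took as fully home against the stops.
- **Trigger:** I squeezed it until the finger gap was about 43.5 mm. Full squeeze should leave about 45 mm, and the picture showed the blade flat along the grip. After release the blade had sprung back to its rest angle.
- **Last checks:** The gripper was clear of everything with near-zero wrist force. I saw nothing else on the bench moved, though I did not re-measure every bystander.

**One check disagreed slightly:** the top-camera outline put the middle of the case at y = 69, about 4 mm short of my estimate of the bed centre (y = 73). I put this down to the outline including a side wall, because it came out larger than the case. The other signs (the stalled push and the close-up picture) had the case against the stops.

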